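Set the worn metering valve to its red mark

TASK

Open the metering valve on the tilted stand: turn its black bar handle anticlockwise until the yellow pointer lines up with the red set mark on the dial, coming up to the mark from the closed side without running past it. The handle is worn and has free play on its spindle, so go by the pointer and not by the handle; let go of the handle at the end, and leave the bottle, beaker and vial stand standing where they are.

Things in the scene. Friction and masses are not known exactly. Their poses are not given: they have to be found in the camera images.
- handle_grip (a point): Centre of the black bar handle, on the valve axis: 50 mm long, 12 thick, 22 tall, its middle 49 mm out from the grey plate. z = valve axis, out of the plate, 40 degrees from vertical towards the stand's front; x = along the bar, on the pointer's side; pinch along y. Rocks freely 0.13 rad either way on the spindle before it takes the pointer along. Turn about +z (anticlockwise) to open.
- valve_stem (a joint): Opening of the valve in rad: angle of the spindle and its yellow pointer, without the handle's free play. 0 = closed stop, grows anticlockwise as seen facing the plate, end stop at 3.0. Turning takes 0.3 N m; it stays where it is left. Spindle 11 mm in diameter below the bar.
- pointer_tip (a point): Tip of the yellow pointer, 46 mm from the valve axis; turns with valve_stem. Its x axis points outward along the pointer, z = valve axis.
- mark_tip (a point): Inner tip of the red set mark on the dial's rim, 46 mm from the valve axis, level with pointer_tip; it stays put, at an opening of 1.95 to 2.6 rad, different each time. x axis outward, z = valve axis, y = anticlockwise: a pointer tip with positive y in this frame is past the mark.
- white_bottle_mid (a point): Half-way up (54 mm) the axis of a white reagent bottle with a blue cap, 55 mm in diameter, 108 mm tall, standing loose to the left of the valve stand.
- beaker_mid (a point): Half-way up (35 mm) the axis of an empty beaker, 56 mm in diameter, 70 mm tall, standing loose to the left of the valve stand, nearer the robot than the bottle.
- vial_stand_mid (a point): Half-way up (43 mm) a black vial stand, 70x98x86 mm, standing loose to the right of the valve stand.
- valve_stand: Fixed stand, base 200x200 mm; origin under its centre, front faces -x. Grey plate 190 mm wide, 240 up the slope, tilted 40 degrees; the axis leaves it 110 mm above the origin; dial and pointer stand out under 16 mm. A blue visor, 150 wide, square to the plate 115 mm up the slope from the axis, reaches 115 mm out (top 272 mm above the bench): the hand must come in along the axis.

How it is judged:
At the end, for the whole second after the job is handed in: The pointer's tip is within 4 mm (5 degrees) of the red mark's tip and still, the handle is let go, and bottle, beaker and vial stand are within 30 mm of where they stood (distance between pointer_tip and mark_tip below 0.004 m and velocity of joint valve_stem between -0.02 and 0.02 rad/s and distance of each of white_bottle_mid, beaker_mid, vial_stand_mid from where it was at the start of the episode below 0.03 m); the robot touches nothing.
It fails at once if the pointer runs past the red mark by more than 8 mm (10 degrees) (y of pointer_tip in the frame of mark_tip above 0.008 m).
It fails at once if bottle, beaker or vial stand pushed more than 30 mm away or tipped over (distance of any of white_bottle_mid, beaker_mid, vial_stand_mid from where it was at the start of the episode above 0.03 m).
It also fails if it takes over 48 s, if anything falls off the work surface, if the arm or the gripper's body presses on something with over 40 N, if the wrist force passes 120 N, or if a joint passes its speed limit or range.

ROBOT

A 6-joint arm with a two-finger parallel gripper is mounted at the origin on a cart in front of the work surface, level with it; the furniture and walls round the work are solid. World frame = base frame: x ahead of the robot, y to its left, z up, the work surface at z = 0. Lengths are in m, angles in rad, forces in N, time in s.
With the tool pointing down it reaches from about 0.25 to 0.8 m from the base axis. Payload 3.9 kg.
Tool frame: the origin (TCP) lies between the finger pads; the fingertips stand 11 mm ahead of it and the grasp point (between the pads) lies 8 mm behind it; z points along the fingers, y is the line along which they close (so a half turn about z gives the same grasp; the last joint's range is limited). The gripper opens to 85 mm and grips with 20 to 120 N. Pads are 22 mm wide; open, the fingers measure 114 mm over their backs; the gripper's body (76 mm by 85 mm) begins 54 mm behind the grasp point. The pads swing forward as they close: fully open they stand 13 mm farther back than shut.
Start: joints at [-1.27, 0.26, -0.138, 1.173, 0, 1.571], TCP at [0.156, -0.501, 0.22] pointing down, gripper open.
Joint ranges: [-2.78, 2.78], [-0.83, 1.72], [-1.28, 1.37], [-1.9, 2.12], [-1.57, 1.48], [-3.14, 3.14]. Speed limits (rad/s): [2.57, 2.57, 3.14, 3.14, 3.14, 3.14].

INTERFACE

Orientations are given as a unit quaternion [x, y, z, w].
In Python, from rig import r, camera, sign_off gives the robot as it stands.
- The arm moves only by the tool send_rows, never from a script. Its argument "rows" is a list of rows, each a list of 3 entries, a list of its own where there are three numbers: the shift along the tool's x, y, z in cm, then the turn, a rotation vector about the tool's x, y, z in degrees, then the opening in per cent of the stroke, from 0 (shut) to 100 (fully open). In form: [[[tx, ty, tz], [ax, ay, az], claw], ...]. A call has 1 to 12 rows; each row shifts and turns the commanded pose from where the row before left it, along the tool's axes as they then stand; what a row does not reach is not made up. A row lasts 1/8 s, in which the tool goes at most 62.5 mm and 10.7 degrees, less where a joint would pass 70% of its speed; a pose out of reach is approached as far as the arm can. A call with a gripper value outside its range is refused whole. The fingers move at their own pace and stop on an object; "newtons" is the grip in N (left out, the last holds). Time passes only in rows, so rows that do not move let the fingers close. It gives the time, the measured TCP pose, the force, the opening and the grip force at its end, in the units of the state.
- r.state(): the state, without advancing time (a new reading comes with each control period).
- camera(name): name is "scene" or "top"; returns a dict with "image" (400x640x3 uint8, blue, green, red), "K" (3x3 intrinsics, pixels), "xyz" and "orientation" of the camera in the world. Camera axes: x right, y up, looking along -z (the intrinsics and any distortion apply to the point x, -y, -z); pixel columns grow to the right and rows downward; lengths in m; the calibration is good to about 2 mm. A picture is of the moment at which its call begins. There is no depth.
- sign_off(): hands the job in; it is judged then, once.
The state is a dict: "time": time; "q": joint angles; "qd": joint speeds; "joint_torque": joint torques, N m; "tool_pos": TCP position; "tcp_rot": TCP orientation; "force": force on the tool from outside, world axes, zero at the start; "ft_torque": the same for the moment, N m; "grip_width": finger opening in m; "gripper_force": force on a finger pad.
Only numpy, scipy, OpenCV 4.12 (cv2) and the standard library are available. Lean on these libraries where they do the work, as an engineer would, in place of code of your own. Each camera call takes 0.05 s, during which the arm holds its last target. There are 200 camera calls.

## Working session

There is one attempt and no reset: what is moved stays moved. The work goes in short steps, Python scripts to look and compute and a tool call to move; the robot and the scene stay as the last step left them, time stands still between calls to the robot, and variables do not carry over. Pictures are saved under pics/ and viewed, at most 10 in all, crops included, and the job is handed in when it is done.

Besides the shell and the picture viewer there is one more tool, called after "Emit:" in YAML: its name, and indented under it one key for each argument. send_rows: Moves the arm, as the interface text tells. Its arguments: {"type":"object","properties":{"rows":{"type":"array"},"newtons":{"type":"number"}},"required":["rows"]}

```bash
mkdir -p pics; ls; python3 - <<'E'
from rig import r,camera
import cv2,pickle
for n in("scene","top"):
    c=camera(n);cv2.imwrite(f"pics/{n}0.png",c["image"]);pickle.dump(c,open(f"{n}0.pkl","wb"));print(n,c["K"],c["xyz"],c["orientation"],[k for k in c])
print(r.state())
E
```

```text
pics
scene [[467.49581972   0.         317.80527817]
 [  0.         467.49581972 209.4176328 ]
 [  0.           0.           1.        ]] [-0.06056661  0.64196129  0.77556236] [-0.17657704  0.38504464  0.82492211 -0.37425217] ['image', 'K', 'xyz', 'orientation']
top [[395.60145554   0.         316.44993066]
 [  0.         395.60145554 199.92443255]
 [  0.           0.           1.        ]] [0.38401    0.11366477 0.96611405] [-0.04333685  0.04717966  0.71085949 -0.70041044] ['image', 'K', 'xyz', 'orientation']
{'time': 0.1, 'q': array([-1.26996351e+00,  2.60603434e-01, -1.39254615e-01,  1.17268842e+00,
       -2.02798941e-05,  1.57081897e+00]), 'qd': array([-0.00031119, -0.00335475,  0.00268594,  0.00090293, -0.00159066,
       -0.00023135]), 'joint_torque': array([-1.95873481e-04, -4.06507766e+01,  2.54527545e+01,  1.01091655e-02,
       -1.59625024e-04,  7.60039626e-06]), 'tool_pos': array([ 0.15537101, -0.50081731,  0.21875045]), 'tcp_rot': array([ 9.88710081e-01,  1.49838610e-01, -1.41164652e-04, -8.63670393e-04]), 'force': array([ 0.29586055,  0.23864153, -0.35942843]), 'ft_torque': array([ 0.00221035,  0.02101347, -0.04669552]), 'gripper_force': 0.0, 'grip_width': 0.08555269360401928}
```

View pics/scene0.png

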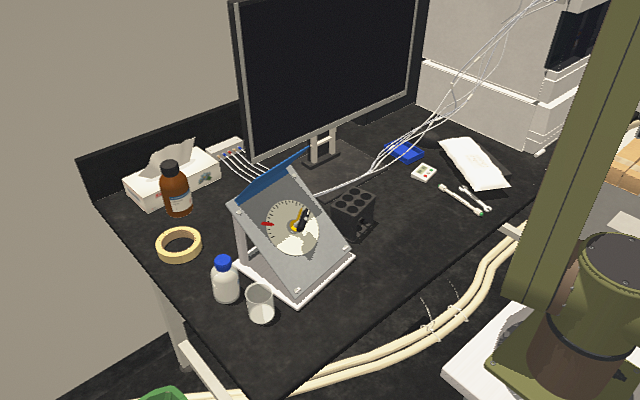

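View pics/top0.png

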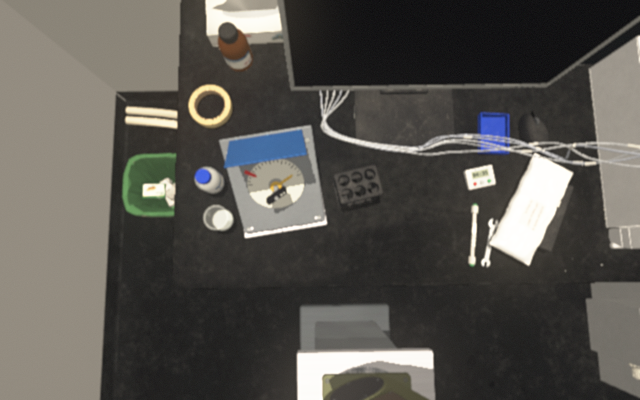

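The scene view shows the valve stand, with the dial at about (292,225), the red mark at (267,223) and the bottle and beaker in front of it. In the top view the dial is at about (275,187) and the red mark at about (250,174). I'll enlarge both.

```bash
python3 - <<'E'
import cv2,pickle,numpy as np
s=pickle.load(open("scene0.pkl","rb"))["image"];t=pickle.load(open("top0.pkl","rb"))["image"]
a=cv2.resize(s[155:315,215:365],None,fx=8/3,fy=3.75,interpolation=cv2.INTER_CUBIC)
a=cv2.resize(s[160:310,220:360],(400*1,429),interpolation=cv2.INTER_CUBIC)
a=cv2.resize(s[160:310,220:360],(560,600),interpolation=cv2.INTER_CUBIC)
cv2.imwrite("pics/sc1.png",a)  # x4, origin 220,160
cv2.imwrite("pics/tc1.png",cv2.resize(t[118:243,195:335],(672,600),interpolation=cv2.INTER_CUBIC)) # x4.8
E
```

```text
(no output)
```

View pics/sc1.png

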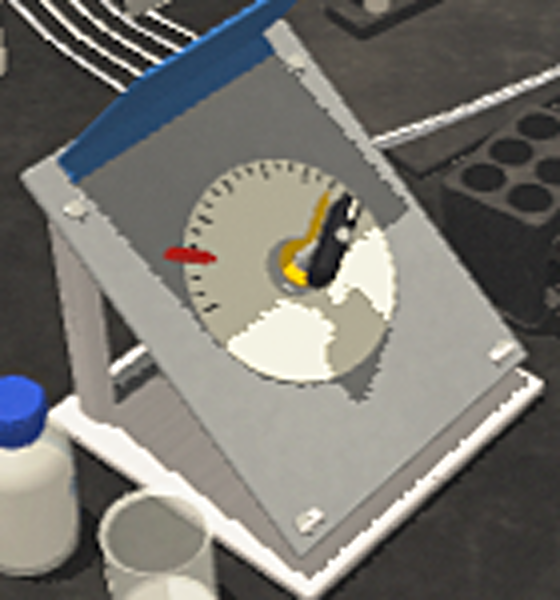

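View pics/tc1.png

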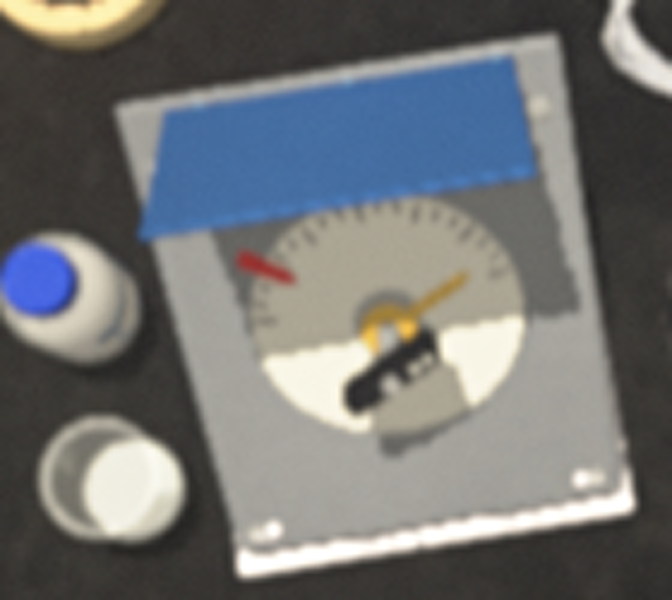

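```bash
cat > geo.py <<'E'
import numpy as np
from scipy.spatial.transform import Rotation as R
from scipy.optimize import least_squares
def proj(c,P):
    p=(np.asarray(P)-c["xyz"])@R.from_quat(c["orientation"]).as_matrix()
    f=c["K"][0,0]; return np.stack([c["K"][0,2]+f*p[...,0]/-p[...,2], c["K"][1,2]+f*p[...,1]/p[...,2]],-1)
def tri(cs,uvs):
    return least_squares(lambda P:np.concatenate([proj(c,P)-u for c,u in zip(cs,uvs)]),[.45,.2,.1])
T=np.radians(40)
def frame(x,y,yaw,z0=.11,tilt=T):
    "plate frame: X right as seen facing, Y up slope, Z axis out"
    Rz=R.from_euler('z',yaw).as_matrix()
    Z=np.array([-np.sin(tilt),0,np.cos(tilt)]);X=np.array([0,-1.,0]);Y=np.cross(Z,X)
    return Rz@np.stack([X,Y,Z],1),np.array([x,y,z0])
E
cat > fit.py <<'E'
from geo import *
import pickle
S=pickle.load(open("scene0.pkl","rb"));Tp=pickle.load(open("top0.pkl","rb"))
pts=dict(ptr=((324,196),(466,275)),mark=((214,258),(293,281)),TL=((22,178),(117,103)),TR=((275,22),(558,37)),
 BL=((303,553),(237,548)),BR=((525,355),(632,484)),sTL=((75,207),(150,165)),sTR=((297,62),(540,104)),sBR=((503,350),(590,478)),sBL=((310,520),(265,530)),
 hc=((343,233),(392,384)),fL=((308,597),(240,577)),fR=((542,383),(634,512)))
o={k:((np.array(a)+.5)/4-.5+[220,160],(np.array(b)+.5)/4.8-.5+[195,118]) for k,(a,b) in pts.items()}
for k,(a,b) in o.items():
    s=tri((S,Tp),(a,b));print(k,s.x.round(3),"rms px",np.sqrt(2*s.cost/4).round(2))
def model(p):
    M,c=frame(p[0],p[1],p[2],p[8]); d=p[3]
    L=dict(TL=(-.095,d+.12,0),TR=(.095,d+.12,0),BL=(-.095,d-.12,0),BR=(.095,d-.12,0),hc=(0,0,.06))
    for n,sx,sy in(("sTL",-1,1),("sTR",1,1),("sBR",1,-1),("sBL",-1,-1)):L[n]=(sx*p[6],d+sy*p[7],.002)
    for n,a in(("ptr",p[4]),("mark",p[5])):L[n]=(.046*np.cos(a),.046*np.sin(a),p[9])
    return {k:c+M@np.array(v) for k,v in L.items()}
def res(p):
    m=model(p);return np.concatenate([np.r_[proj(S,m[k])-o[k][0],proj(Tp,m[k])-o[k][1]] for k in m])
s=least_squares(res,[.45,.2,.1,0,.9,2.5,.08,.1,.11,.012],loss="soft_l1")
print(s.x.round(4));print(dict(zip(model(s.x),res(s.x).reshape(-1,4).round(1).tolist())))
print("mark-ptr",s.x[5]-s.x[4])
M,c=frame(*s.x[:3],s.x[8]);print("handle",c+M@[0,0,.049],"axis",M[:,2])
np.save("fit.npy",s.x)
E
python3 fit.py
```

```text
ptr [0.547 0.161 0.131] rms px 0.43
mark [0.545 0.238 0.133] rms px 0.21
TL [0.613 0.305 0.181] rms px 0.17
TR [0.642 0.118 0.176] rms px 0.3
BL [0.43  0.278 0.035] rms px 0.35
BR [0.462 0.086 0.025] rms px 0.67
sTL [0.587 0.292 0.171] rms px 0.45
sTR [0.614 0.126 0.167] rms px 0.04
sBR [0.463 0.106 0.042] rms px 0.15
sBL [0.439 0.264 0.041] rms px 0.04
hc [0.495 0.192 0.156] rms px 0.3
fL [0.419 0.282 0.013] rms px 0.44
fR [0.449 0.085 0.012] rms px 0.62
[ 0.5342  0.1985  0.154  -0.005   0.4671  2.4834  0.0823  0.0986  0.1081
  0.0086]
{'TL': [1.0, 1.3, -0.4, 2.9], 'TR': [2.0, -1.0, -0.2, 1.6], 'BL': [1.4, 3.6, 1.0, 2.7], 'BR': [2.3, 2.0, -2.1, 2.5], 'hc': [-0.2, 0.8, -0.5, -0.7], 'sTL': [-0.9, -0.8, 1.4, -1.1], 'sTR': [-1.2, -1.1, -1.0, -1.4], 'sBR': [-0.7, -1.6, 0.4, -2.1], 'sBL': [-2.0, -0.5, -1.5, -1.2], 'ptr': [0.4, 0.1, 0.6, -1.7], 'mark': [0.8, 0.1, 0.3, 0.0]}
mark-ptr 2.016296696058903
handle [0.50304718 0.19370884 0.14559316] axis [-0.63518355 -0.09857871  0.76604444]
```

```bash
sed -i 's/L\[n\]=(sx\*p\[6\],d+sy\*p\[7\],.002)/L[n]=(sx*p[6],d+sy*p[7],p[10])/; s/,p\[8\]); d=p\[3\]/,.11); d=p[3]; e=p[8]/; s/p\[3\]; e/p[3]; e/; s/12,0)/12,e)/g; s/,.11,.012\]/,.0,.012,.004]/; s/\*s.x\[:3\],s.x\[8\]/*s.x[:3]/' fit.py; python3 fit.py | tail -12
```

```text
sTL [0.587 0.292 0.171] rms px 0.45
sTR [0.614 0.126 0.167] rms px 0.04
sBR [0.463 0.106 0.042] rms px 0.15
sBL [0.439 0.264 0.041] rms px 0.04
hc [0.495 0.192 0.156] rms px 0.3
fL [0.419 0.282 0.013] rms px 0.44
fR [0.449 0.085 0.012] rms px 0.62
[ 0.5331  0.1982  0.1533 -0.0053  0.4612  2.4921  0.082   0.0987 -0.0102
  0.0063  0.0044]
{'TL': [-0.3, 2.6, 0.1, 1.3], 'TR': [0.5, 0.4, -0.5, 0.2], 'BL': [-0.4, 4.2, 1.2, 0.6], 'BR': [0.4, 2.9, -2.5, 0.6], 'hc': [0.3, 0.3, -0.5, -0.3], 'sTL': [0.1, -1.7, 1.5, -0.3], 'sTR': [-0.4, -1.9, -0.9, -0.5], 'sBR': [0.3, -2.0, 0.5, -1.0], 'sBL': [-0.8, -1.1, -1.4, -0.0], 'ptr': [0.4, -0.0, 0.7, -1.8], 'mark': [0.8, 0.1, 0.2, -0.0]}
mark-ptr 2.0309005113800533
handle [0.50194443 0.19343759 0.14753618] axis [-0.63524984 -0.09815064  0.76604444]
```

Emit:
send_rows:
  rows:
    - [[0,0,-2],[0,0,4],100]
    - [[0,0,-2],[0,0,4],100]
    - [[0,0,-2],[0,0,0],100]
    - [[0,0,0],[0,0,0],100]

```text
time: 0.6
tool_pos: [0.1558, -0.5022, 0.2805]
tcp_rot: [0.997, 0.081, 0.0, 0.001]
force: [-0.7, -0.3, 0.0]
grip_width: 0.0855
gripper_force: 0.0
```

```bash
cat > plan.py <<'E'
from geo import *
from rig import r
from scipy.linalg import logm,expm
def H(Rm,p):
    h=np.eye(4);h[:3,:3]=Rm;h[:3,3]=p;return h
p=np.load("fit.npy");M,C=frame(*p[:3])
def target(theta,out,off=(0,0)):  # tool x at plate angle theta; TCP 'out' along axis
    x=M@[np.cos(theta),np.sin(theta),0];z=-M[:,2]
    return H(np.stack([x,np.cross(z,x),z],1),C+M@[off[0],off[1],out])
def now():
    s=r.state();return H(R.from_quat(s["tcp_rot"]).as_matrix(),s["tool_pos"])
def rows(A,B,N):
    E=expm(logm(np.linalg.inv(A)@B).real/N)
    print("row x",N,(E[:3,3]*100).round(2).tolist(),np.degrees(R.from_matrix(E[:3,:3]).as_rotvec()).round(2).tolist())
    Q=A.copy()
    for i in range(N):
        Q=Q@E
        if i%3==2:print("  via",Q[:3,3].round(3))
E
python3 - <<'E'
from plan import *
s=r.state();print(s["q"].round(3),s["tool_pos"].round(4),s["time"])
for th in(.46,.46+np.pi):
    rows(now(),target(th,.16),20)
E
```

```text
[-1.27   0.242 -0.005  1.322  0.     1.71 ] [ 0.1558 -0.5022  0.2805] 0.6
row x 20 [-0.04, -3.75, 1.28] [1.11, 1.79, 3.07]
  via [ 0.143 -0.39   0.244]
  via [ 0.152 -0.275  0.216]
  via [ 0.181 -0.161  0.197]
  via [ 0.229 -0.053  0.19 ]
  via [0.294 0.046 0.196]
  via [0.373 0.133 0.213]
row x 20 [4.33, -0.48, -0.04] [-2.01, 1.25, -5.52]
  via [ 0.277 -0.455  0.284]
  via [ 0.38  -0.375  0.29 ]
  via [ 0.454 -0.269  0.295]
  via [ 0.495 -0.145  0.293]
  via [ 0.5   -0.016  0.282]
  via [0.47  0.108 0.257]
```

```bash
python3 - <<'E'
from plan import *
W=target(.46+np.pi,.16);W1=W.copy();W1[:3,3]=[.33,-.15,.32]
rows(now(),W1,12); rows(W1,W,8)
E
```

```text
row x 12 [3.9, -0.06, -0.47] [-3.36, 2.08, -9.2]
  via [ 0.264 -0.463  0.298]
  via [ 0.339 -0.376  0.318]
  via [ 0.363 -0.262  0.328]
  via [ 0.33 -0.15  0.32]
row x 8 [3.18, 2.4, 2.05] [-0.0, 0.0, -0.0]
  via [ 0.368 -0.025  0.287]
  via [0.406 0.099 0.254]
```

Emit:
send_rows:
  rows:
    - [[2.6,-0.04,-0.31],[-2.24,1.39,-6.13],100]
    - [[2.6,-0.04,-0.31],[-2.24,1.39,-6.13],100]
    - [[2.6,-0.04,-0.31],[-2.24,1.39,-6.13],100]
    - [[2.6,-0.04,-0.31],[-2.24,1.39,-6.13],100]
    - [[2.6,-0.04,-0.31],[-2.24,1.39,-6.13],100]
    - [[2.6,-0.04,-0.31],[-2.24,1.39,-6.13],100]
    - [[2.6,-0.04,-0.31],[-2.24,1.39,-6.13],100]
    - [[2.6,-0.04,-0.31],[-2.24,1.39,-6.13],100]
    - [[2.6,-0.04,-0.31],[-2.24,1.39,-6.13],100]

```text
time: 1.72
tool_pos: [0.3353, -0.3685, 0.315]
tcp_rot: [0.825, 0.529, 0.118, 0.158]
force: [-0.4, -0.6, -0.3]
grip_width: 0.0854
gripper_force: 0.0
```

Emit:
send_rows:
  rows:
    - [[2.6,-0.04,-0.31],[-2.24,1.39,-6.13],100]
    - [[2.6,-0.04,-0.31],[-2.24,1.39,-6.13],100]
    - [[2.6,-0.04,-0.31],[-2.24,1.39,-6.13],100]
    - [[2.6,-0.04,-0.31],[-2.24,1.39,-6.13],100]
    - [[2.6,-0.04,-0.31],[-2.24,1.39,-6.13],100]
    - [[2.6,-0.04,-0.31],[-2.24,1.39,-6.13],100]
    - [[2.6,-0.04,-0.31],[-2.24,1.39,-6.13],100]
    - [[2.6,-0.04,-0.31],[-2.24,1.39,-6.13],100]
    - [[2.6,-0.04,-0.31],[-2.24,1.39,-6.13],100]
    - [[0,0,0],[0,0,0],100]

```text
time: 2.98
tool_pos: [0.3187, -0.1436, 0.3147]
tcp_rot: [0.435, 0.833, 0.204, 0.274]
force: [-0.6, -0.6, 0.4]
grip_width: 0.0855
gripper_force: 0.0
```

```bash
python3 - <<'E'
from plan import *
W=target(.46+np.pi,.16);print(r.state()["q"].round(2),r.state()["tool_pos"].round(3))
rows(now(),W,10)
E
```

```text
[-1.02 -0.39 -0.69  0.96  0.64  0.04] [ 0.319 -0.144  0.315]
row x 10 [2.42, 1.98, 1.67] [0.0, -0.02, -0.04]
  via [ 0.353 -0.046  0.29 ]
  via [0.386 0.052 0.266]
  via [0.42  0.15  0.241]
```

Emit:
send_rows:
  rows:
    - [[2.42,1.98,1.67],[0,0,0],100]
    - [[2.42,1.98,1.67],[0,0,0],100]
    - [[2.42,1.98,1.67],[0,0,0],100]
    - [[2.42,1.98,1.67],[0,0,0],100]
    - [[2.42,1.98,1.67],[0,0,0],100]
    - [[2.42,1.98,1.67],[0,0,0],100]
    - [[2.42,1.98,1.67],[0,0,0],100]
    - [[2.42,1.98,1.67],[0,0,0],100]
    - [[2.42,1.98,1.67],[0,0,0],100]
    - [[2.42,1.98,1.67],[0,0,0],100]
    - [[0,0,0],[0,0,0],100]
    - [[0,0,0],[0,0,0],100]

```text
time: 4.47
tool_pos: [0.4324, 0.1812, 0.2343]
tcp_rot: [0.434, 0.834, 0.203, 0.275]
force: [-0.2, -0.5, -0.8]
grip_width: 0.0853
gripper_force: 0.0
```

```bash
python3 - <<'E'
from plan import *
from rig import camera
import cv2
print(r.state()["q"].round(2))
rows(now(),target(.46+np.pi,.041),10)
im=[camera(n)["image"] for n in("scene","top")]
a=cv2.resize(im[0][90:340,190:440],(400,400));b=cv2.resize(im[1][110:260,190:340],(400,400))
cv2.imwrite("pics/pre.png",np.hstack([a,b]))
E
```

```text
[ 0.59 -0.27 -0.91  0.29 -0.27  1.46]
row x 10 [0.02, -0.01, 1.2] [0.0, -0.01, -0.01]
  via [0.455 0.185 0.206]
  via [0.477 0.189 0.179]
  via [0.5   0.193 0.151]
```

View pics/pre.png

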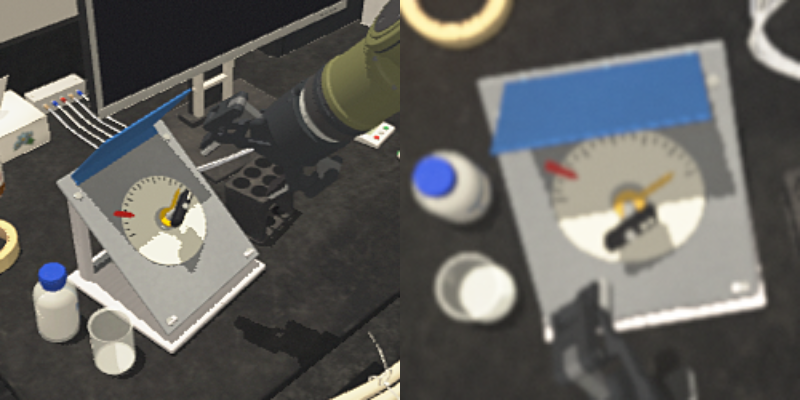

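```bash
python3 - <<'E'
from plan import *
import pickle
A=now()
for n,o,k in(("scene",(190,90),1.6),("top",(190,110),400/150)):
    c=pickle.load(open(n+"0.pkl","rb"))
    for q in((0,0,0),(0,.045,0),(0,-.045,0),(0,0,.119)):print(n,q,((proj(c,(A@[*q,1])[:3])-o)*k).round())
E
```

```text
scene (0, 0, 0) [226. 176.]
scene (0, 0.045, 0) [195. 155.]
scene (0, -0.045, 0) [257. 195.]
scene (0, 0, 0.119) [179. 207.]
top (0, 0, 0) [235. 307.]
top (0, 0.045, 0) [195. 264.]
top (0, -0.045, 0) [273. 347.]
top (0, 0, 0.119) [230. 218.]
```

The picture shows the gripper poised on the valve axis. One fingertip is at about (205,140) in the left (scene) panel and (200,285) in the right (top) panel, which agrees with the projected TCP. The handle and dial are clear, so I'm moving in along the axis.

Emit:
send_rows:
  rows:
    - [[0,0,1.2],[0,0,0],100]
    - [[0,0,1.2],[0,0,0],100]
    - [[0,0,1.2],[0,0,0],100]
    - [[0,0,1.2],[0,0,0],100]
    - [[0,0,1.2],[0,0,0],100]
    - [[0,0,1.2],[0,0,0],100]
    - [[0,0,1.2],[0,0,0],100]
    - [[0,0,1.2],[0,0,0],100]
    - [[0,0,1.2],[0,0,0],100]
    - [[0.1,0,1.2],[0,0,0],100]
    - [[0,0,0],[0,0,0],100]

```text
time: 5.95
tool_pos: [0.5085, 0.1929, 0.1425]
tcp_rot: [0.434, 0.833, 0.203, 0.276]
force: [-0.6, -0.1, -0.7]
grip_width: 0.0858
gripper_force: 0.0
```

Emit:
send_rows:
  newtons: 40
  rows:
    - [[0,0,0],[0,0,0],40]
    - [[0,0,0],[0,0,0],0]
    - [[0,0,0],[0,0,0],0]
    - [[0,0,0],[0,0,0],0]
    - [[0,0,0],[0,0,0],0]
    - [[0,0,0],[0,0,0],0]

```text
time: 6.7
tool_pos: [0.5075, 0.1937, 0.1423]
tcp_rot: [0.433, 0.834, 0.203, 0.275]
force: [-5.6, -1.1, 4.6]
grip_width: 0.0104
gripper_force: 41.1
```

```bash
python3 - <<'E'
from plan import *
s=r.state();print({k:np.round(s[k],3) for k in("q","force","ft_torque","grip_width","gripper_force","tool_pos")})
rows(now(),target(.46+np.pi,.041),1)
E
```

```text
{'q': array([ 0.496,  0.009, -0.998, -0.105, -0.216,  1.38 ]), 'force': array([-5.57 , -1.081,  4.572]), 'ft_torque': array([-0.28 ,  0.885, -0.13 ]), 'grip_width': np.float64(0.01), 'gripper_force': np.float64(41.08), 'tool_pos': array([0.507, 0.194, 0.142])}
row x 1 [0.09, -0.05, 0.04] [0.02, -0.09, -0.1]
```

Emit:
send_rows:
  newtons: 70
  rows:
    - [[0,0,0],[0,0,0],0]
    - [[0,0,0],[0,0,-5],0]
    - [[0,0,0],[0,0,-5],0]
    - [[0,0,0],[0,0,-5],0]
    - [[0,0,0],[0,0,-5],0]
    - [[0,0,0],[0,0,-5],0]
    - [[0,0,0],[0,0,-5],0]
    - [[0,0,0],[0,0,-5],0]
    - [[0,0,0],[0,0,-5],0]
    - [[0,0,0],[0,0,0],0]

```text
time: 7.95
tool_pos: [0.5074, 0.1938, 0.1424]
tcp_rot: [0.122, 0.932, 0.097, 0.328]
force: [-6.5, -2.1, 6.5]
grip_width: 0.0092
gripper_force: 70.5
```

```bash
cat > look.py <<'E'
from plan import *
from rig import camera
import cv2,sys,pickle
s=r.state();print({k:np.round(s[k],3) for k in("time","q","force","ft_torque","grip_width")})
A=now();tx=M.T@A[:3,0];print("tool th-pi deg",np.degrees(np.arctan2(-tx[1],-tx[0])).round(1))
# rectify plane at pointer height, px 1/3 mm, +-65mm
h=p[9];g=np.arange(-65,65,130/400)/1e3
X,Y=np.meshgrid(g,-g);P=C+np.stack([X,Y,np.full_like(X,h)],-1)@M.T
out=[]
for n in("scene","top"):
    c=camera(n);uv=proj(c,P).astype(np.float32);out.append(cv2.remap(c["image"],uv[...,0],uv[...,1],cv2.INTER_CUBIC))
cv2.imwrite(sys.argv[1],np.hstack(out));np.save("rect.npy",np.stack(out))
for n,im in zip(("scene","top"),out):
    hsv=cv2.cvtColor(im,cv2.COLOR_BGR2HSV).astype(int);rr=np.hypot(X,Y)*1e3;an=np.arctan2(Y,X)
    for nm,lo,hi,r0,r1 in(("yel",15,32,22,46),("red",0,6,46,60)):
        m=(abs(hsv[...,0]-(lo+hi)/2)<=(hi-lo)/2)&(hsv[...,1]>140)&(hsv[...,2]>70)&(rr>r0)&(rr<r1)
        if m.sum()>15:
            b=np.angle(np.exp(1j*an[m]).mean());print(n,nm,m.sum(),"deg",np.degrees(b).round(1),"r",rr[m].min().round(),rr[m].max().round())
E
python3 look.py pics/l1.png
```

```text
{'time': np.float64(7.95), 'q': array([ 0.496,  0.008, -0.998, -0.105, -0.216,  0.681]), 'force': array([-6.51 , -2.069,  6.458]), 'ft_torque': array([-0.103,  0.886, -0.141]), 'grip_width': np.float64(0.009)}
tool th-pi deg 66.3
scene yel 1216 deg 53.0 r 22.0 46.0
scene red 730 deg 142.5 r 47.0 60.0
top yel 298 deg 53.1 r 22.0 36.0
top red 356 deg 142.7 r 49.0 60.0
```

View pics/l1.png

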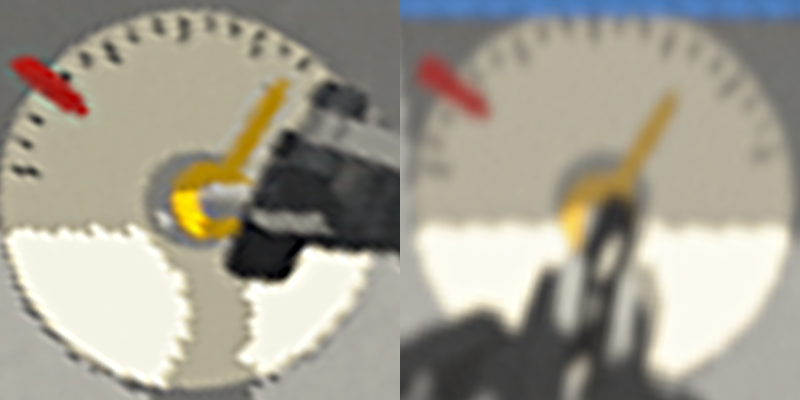

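The rectified view has the scene camera on the left and the top camera on the right. The pointer tip is at (285,82), about 54°, and the red mark's inner tip is at (85,112), about 142.7°. Both radii come out near 46 mm, and the pointer follows the handle. Continuing.

Emit:
send_rows:
  rows:
    - [[0,0,0],[0,0,-5],0]
    - [[0,0,0],[0,0,-5],0]
    - [[0,0,0],[0,0,-5],0]
    - [[0,0,0],[0,0,-5],0]
    - [[0,0,0],[0,0,-5],0]
    - [[0,0,0],[0,0,-5],0]
    - [[0,0,0],[0,0,-5],0]
    - [[0,0,0],[0,0,-5],0]
    - [[0,0,0],[0,0,-5],0]
    - [[0,0,0],[0,0,-5],0]
    - [[0,0,0],[0,0,-5],0]
    - [[0,0,0],[0,0,0],0]

```text
time: 9.55
tool_pos: [0.5074, 0.1939, 0.1423]
tcp_rot: [-0.322, 0.883, -0.066, 0.335]
force: [-7.2, -1.6, 6.2]
grip_width: 0.009
gripper_force: 70.5
```

```bash
sed -i 's/15,32,22,46/15,32,32,46/' look.py; python3 look.py pics/l2.png
```

```text
{'time': np.float64(9.55), 'q': array([ 0.496,  0.008, -0.998, -0.105, -0.216, -0.279]), 'force': array([-7.153, -1.55 ,  6.203]), 'ft_torque': array([-0.032,  0.949, -0.131]), 'grip_width': np.float64(0.009)}
tool th-pi deg 121.3
scene yel 605 deg 108.8 r 32.0 45.0
scene red 728 deg 142.5 r 47.0 60.0
top yel 62 deg 116.8 r 32.0 36.0
top red 356 deg 142.8 r 49.0 60.0
```

Emit:
send_rows:
  rows:
    - [[0,0,0],[0,0,-5],0]
    - [[0,0,0],[0,0,-5],0]
    - [[0,0,0],[0,0,-5],0]
    - [[0,0,0],[0,0,-5],0]
    - [[0,0,0],[0,0,-4],0]
    - [[0,0,0],[0,0,-3],0]
    - [[0,0,0],[0,0,0],0]

```text
time: 10.52
tool_pos: [0.5073, 0.1939, 0.1423]
tcp_rot: [-0.519, 0.783, -0.142, 0.311]
force: [-7.5, -0.7, 6.3]
grip_width: 0.0095
gripper_force: 70.5
```

```bash
python3 look.py pics/l3.png
```

```text
{'time': np.float64(10.525), 'q': array([ 0.496,  0.008, -0.998, -0.105, -0.215, -0.749]), 'force': array([-7.514, -0.711,  6.314]), 'ft_torque': array([-0.048,  1.005, -0.216]), 'grip_width': np.float64(0.009)}
tool th-pi deg 148.2
scene yel 518 deg 137.0 r 32.0 43.0
scene red 721 deg 142.5 r 47.0 60.0
top red 354 deg 142.7 r 49.0 60.0
```

View pics/l3.png

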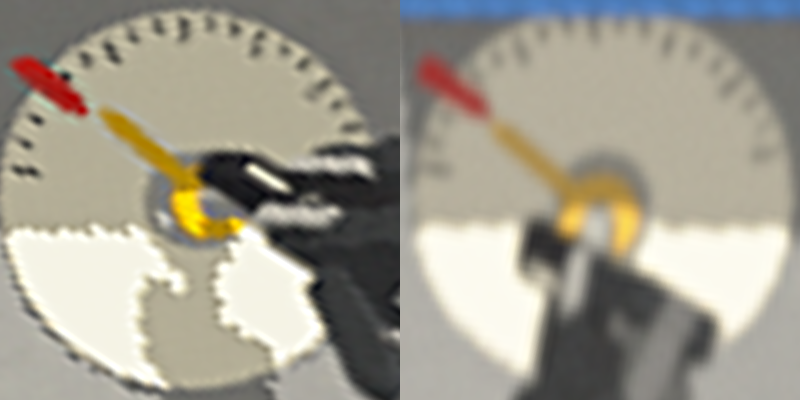

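The left (scene) panel puts the pointer tip at (103,110) and the mark tip at (86,113). The right (top) panel puts them at (93,124) and (88,115). The two views disagree, so the pointer stands higher than the mark, and I'll triangulate each separately.

```bash
cat > t3.py <<'E'
from plan import *
import pickle
cs=[pickle.load(open(n+"0.pkl","rb")) for n in("scene","top")]
h=p[9]
def rp(u):return C+M@np.array([(u[0]-200)*.325e-3,(200-u[1])*.325e-3,h])
def do(nm,a,b):
    s=tri(cs,[proj(c,rp(u)) for c,u in zip(cs,(a,b))]);L=M.T@(s.x-C)*1e3
    print(nm,L.round(1),"r",np.hypot(*L[:2]).round(1),"ang",np.degrees(np.arctan2(L[1],L[0])).round(1),"px",np.sqrt(s.cost/2).round(2))
do("ptr l3",(103,110),(93,124)); do("ptr l1",(285,82),(272,95)); do("mark",(86,113),(88,115)); do("hub l3",(205,205),(202,200))
# fixed-height alternative: pointer tip at height H, angle from each view
for H in(.006,.009,.012,.015):
    for nm,uvs in(("l3",((103,110),(93,124))),("l1",((285,82),(272,95))),("mark",((86,113),(88,115)))):
        o=[]
        for c,u in zip(cs,uvs):
            P=rp(u);d=P-c["xyz"];t=(H-h)/(M[:,2]@d);L=M.T@(P+t*d-C)*1e3
            o+=[np.hypot(*L[:2]).round(1),np.degrees(np.arctan2(L[1],L[0])).round(1)]
        print(H,nm,"scene r,ang; top r,ang",o)
E
python3 t3.py
```

```text
ptr l3 [-34.4  28.7  12.2] r 44.8 ang 140.2 px 0.28
ptr l1 [23.5 38.  12.9] r 44.7 ang 58.2 px 0.13
mark [-36.6  28.    6.1] r 46.1 ang 142.7 px 0.15
hub l3 [ 1.1 -1.   6. ] r 1.5 ang -42.1 px 0.29
0.006 l3 scene r,ang; top r,ang [np.float64(42.9), np.float64(137.0), np.float64(42.6), np.float64(144.8)]
0.006 l1 scene r,ang; top r,ang [np.float64(47.4), np.float64(54.1), np.float64(41.2), np.float64(55.5)]
0.006 mark scene r,ang; top r,ang [np.float64(46.5), np.float64(142.5), np.float64(45.6), np.float64(143.0)]
0.009 l3 scene r,ang; top r,ang [np.float64(44.2), np.float64(138.6), np.float64(43.2), np.float64(142.8)]
0.009 l1 scene r,ang; top r,ang [np.float64(46.2), np.float64(56.0), np.float64(42.6), np.float64(56.5)]
0.009 mark scene r,ang; top r,ang [np.float64(47.9), np.float64(143.8), np.float64(46.3), np.float64(141.1)]
0.012 l3 scene r,ang; top r,ang [np.float64(45.6), np.float64(140.0), np.float64(43.9), np.float64(140.8)]
0.012 l1 scene r,ang; top r,ang [np.float64(45.1), np.float64(58.1), np.float64(44.0), np.float64(57.5)]
0.012 mark scene r,ang; top r,ang [np.float64(49.3), np.float64(145.0), np.float64(47.0), np.float64(139.3)]
0.015 l3 scene r,ang; top r,ang [np.float64(46.9), np.float64(141.4), np.float64(44.7), np.float64(138.9)]
0.015 l1 scene r,ang; top r,ang [np.float64(44.1), np.float64(60.3), np.float64(45.4), np.float64(58.4)]
0.015 mark scene r,ang; top r,ang [np.float64(50.8), np.float64(146.1), np.float64(47.8), np.float64(137.6)]
```

Emit:
send_rows:
  rows:
    - [[0,0,0],[0,0,-1],0]
    - [[0,0,0],[0,0,-1],0]
    - [[0,0,0],[0,0,0],0]
    - [[0,0,0],[0,0,0],0]

```text
time: 11.12
tool_pos: [0.5073, 0.1939, 0.1423]
tcp_rot: [-0.533, 0.774, -0.147, 0.308]
force: [-6.6, -1.5, 6.2]
grip_width: 0.0095
gripper_force: 70.6
```

```bash
python3 look.py pics/l4.png
```

```text
{'time': np.float64(11.125), 'q': array([ 0.496,  0.008, -0.998, -0.105, -0.216, -0.784]), 'force': array([-6.64 , -1.495,  6.162]), 'ft_torque': array([-0.03 ,  1.015, -0.209]), 'grip_width': np.float64(0.01)}
tool th-pi deg 150.2
scene yel 507 deg 139.1 r 32.0 43.0
scene red 723 deg 142.5 r 47.0 60.0
top yel 38 deg 148.1 r 32.0 36.0
top red 353 deg 142.7 r 49.0 60.0
```

View pics/l4.png

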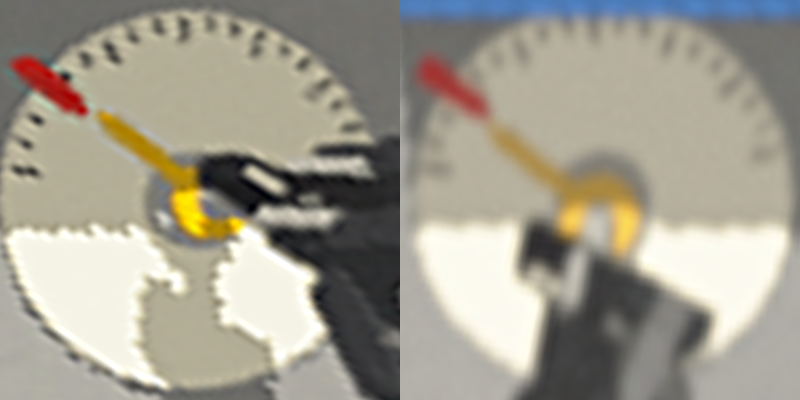

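The pointer tip moved to about (100,114) in the left panel and (93,126) in the right. Corrected for its height that is about 142.3°, against the mark at 142.7°. Releasing and backing out along the axis.

Emit:
send_rows:
  rows:
    - [[0,0,0],[0,0,0],30]
    - [[0,0,0],[0,0,0],100]
    - [[0,0,0],[0,0,0],100]
    - [[0,0,0],[0,0,0],100]
    - [[0,0,0],[0,0,0],100]
    - [[0,0,0],[0,0,0],100]

```text
time: 11.98
tool_pos: [0.5084, 0.1941, 0.1426]
tcp_rot: [-0.533, 0.774, -0.148, 0.309]
force: [0.6, -0.3, 0.2]
grip_width: 0.0859
gripper_force: 0.0
```

Emit:
send_rows:
  rows:
    - [[0,0,-1],[0,0,0],100]
    - [[0,0,-1.5],[0,0,0],100]
    - [[0,0,-1.5],[0,0,0],100]
    - [[0,0,-1.5],[0,0,0],100]
    - [[0,0,-1.5],[0,0,0],100]
    - [[0,0,-1.5],[0,0,0],100]
    - [[0,0,-1.5],[0,0,0],100]
    - [[0,0,-1.5],[0,0,0],100]
    - [[0,0,-1],[0,0,0],100]
    - [[0,0,0],[0,0,0],100]
    - [[0,0,0],[0,0,0],100]

```text
time: 13.35
tool_pos: [0.4289, 0.1815, 0.2381]
tcp_rot: [-0.533, 0.774, -0.148, 0.309]
force: [-0.5, 0.6, -0.2]
grip_width: 0.0854
gripper_force: 0.0
```

```bash
python3 look.py pics/l5.png
```

```text
{'time': np.float64(13.35), 'q': array([ 0.598, -0.285, -0.902,  0.304, -0.278, -0.702]), 'force': array([-0.55 ,  0.584, -0.208]), 'ft_torque': array([-0.091,  0.564,  0.007]), 'grip_width': np.float64(0.085)}
tool th-pi deg 150.2
scene yel 506 deg 139.1 r 32.0 43.0
scene red 722 deg 142.5 r 47.0 60.0
top yel 58 deg 148.1 r 32.0 37.0
top red 345 deg 142.8 r 49.0 60.0
```

View pics/l5.png

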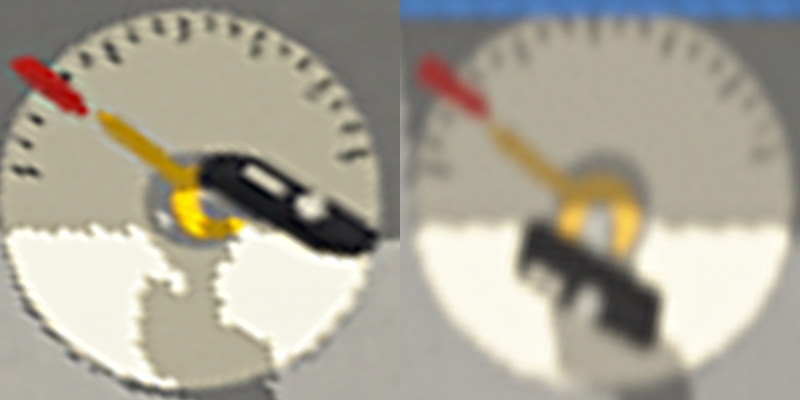

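The gripper is clear of the handle and the pointer hasn't moved: its tip is at (100,114) left and (93,126) right, on the mark. Bottle, beaker and vial stand were never approached, so I'm handing the job in.

```bash
python3 -c "
from rig import sign_off
print(sign_off())"
```

```text
the job is handed in; nothing more can be done
None
```

The valve is open and the job is handed in: the pointer came up from the closed side to an estimated 0.4° short of the red mark (well under 1 mm), and the handle is let go. The arm kept clear of the bottle, beaker and vial stand. The sign-off did not report a verdict.

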